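Lower the ratchet lamp over the print

TASK

Lower the inspection lamp over the green print: press the red tab of its ratchet pawl fully down so that the pawl stays free of the teeth, then push the raised lamp arm by its orange bar all the way down to its stop, and draw back. Only press and push, do not raise the arm, and leave the print, spool, bottle and screwdriver where they are.

Things in the scene. Friction and masses are not known exactly. Their poses are not given: they have to be found in the camera images.
- stand: Grey lamp stand, bolted to the bench. Origin: centre line of its foot, on the bench, right under the arm hinge; z up; its x axis points horizontally the way the lamp arm reaches. Foot 110 x 90 mm, 12 mm thick, from x = -75 to 35 mm. The arm hinge (axis along the stand's y) is at x 0, z 130 mm. Two cheek plates 38 mm apart over their outsides rise to z 145 mm, and from x = -64 to -42 mm to z 190 mm, where the pawl pivot (axis along y) is at x -50, z 181 mm.
- lamp_arm (a joint): Elevation of the lamp arm in rad: 0 is level, on its lower stop; it starts raised at 0.66 to 0.92. While the pawl is engaged it cannot be pushed below 0.60, where the first of four teeth meets the pawl. With the pawl free it takes about 2 to 5 N of push at the bar; friction keeps the arm where it is left. The lamp head is a white box under the arm, 118 to 193 mm from the hinge, down to 30 mm below the arm's centre line.
- push_bar (a point): Centre of the orange bar across the outer end of the lamp arm: a rod of 18 mm diameter and 100 mm length, level, along the stand's y axis, 235 mm from the arm hinge and in line with it. Its top is 9 mm above this point. It moves with the arm on an arc of 235 mm about the hinge and is at z 130 mm when the arm is level.
- pawl (a joint): Turn of the red pawl in rad: 0 is engaged in the teeth (start), 0.32 is fully pressed, against its stop; the nose is clear of the teeth above about 0.15. The pivot is stiff: the tab takes about 4 N to press and the pawl stays where it is left.
- pawl_tab (a point): Centre of the top face of the pawl's red thumb tab, 36 mm (stand x) by 40 mm, behind the hinge at stand x = -100, z = 202 mm when engaged. Pressed fully down it sinks about 16 mm, turning about the pawl pivot 50 mm ahead of it.
- print: Green printed part, 60 x 36 x 46 mm, origin at the centre of its underside, loose on a 160 x 160 x 4 mm dark steel plate under the lamp. Leave it alone.
- spool: Spool of blue filament lying flat, 160 mm diameter, 56 mm high, origin at the centre of its underside. Leave it alone.
- bottle: Upright blue bottle, 60 mm diameter, 160 mm high, origin at the centre of its underside. Leave it alone.
- driver: Screwdriver with an orange handle, 150 mm long, lying on the bench along its own x axis, origin midway along it, on the bench. Leave it alone.

How it is judged:
By the outcome, as a careful person would: the job done as asked, in the order asked, and still so for the second after the job is handed in, with the robot touching nothing.
It also fails if it takes over 48 s, if anything falls off the work surface, if the arm or the gripper's body presses on something with over 40 N, if the wrist force passes 120 N, or if a joint passes its speed limit or range.

ROBOT

A 7-joint arm with a two-finger parallel gripper is mounted at the origin on the work surface. World frame = base frame: x ahead of the robot, y to its left, z up, the work surface at z = 0. Lengths are in m, angles in rad, forces in N, time in s.
With the tool pointing down it reaches from about 0.425 to 0.875 m from the base axis. Payload 4.7 kg.
Tool frame: the origin (TCP) lies midway between the tips of the shut fingers; the grasp point (between the pads) lies 19 mm behind it (arm.grip_point_offset is the z of the grasp point in the tool frame, in m); z points along the fingers, y is the line along which they close (so a half turn about z gives the same grasp; the last joint's range is limited). The gripper opens to 85 mm and grips with 20 to 120 N. Pads are 22 mm wide; open, the fingers measure 114 mm over their backs; the gripper's body (76 mm by 85 mm) begins 54 mm behind the grasp point. The pads swing forward as they close: fully open they stand 13 mm farther back than shut.
Start: joints at [-1.209, 0.321, -0.07, 1.45, 0.023, 1.371, -0.057], TCP at [0.222, 0.611, 0.231] pointing down, gripper open.
Joint ranges: [-2.86, 2.86], [-0.3, 2.09], [-1.38, 1.24], [0.06, 2.45], [-1.56, 4.7], [0.09, 2.05], [-2.69, 2.69]. Speed limits (rad/s): [2.57, 2.57, 3.14, 3.14, 3.14, 3.14, 3.14].

INTERFACE

Orientations are given as a unit quaternion [w, x, y, z].
In Python, from cell import arm gives the robot as it stands. The module is installed in compiled form; this text tells all that it offers.
- The arm moves only by the tool jog_arm, never from a script. Its argument "rows" is a list of rows, each a list of 7 numbers: the shift along the tool's x, y, z in m, then the turn, a rotation vector about the tool's x, y, z in rad, then the closure, from 0 (fully open) to 1 (shut). A call has 1 to 12 rows; each row shifts and turns the commanded pose from where the row before left it, along the tool's axes as they then stand; what a row does not reach is not made up. A row lasts 1/12 s, in which the tool goes at most 41.7 mm and 7.16 degrees, less where a joint would pass 70% of its speed; a pose out of reach is approached as far as the arm can. A call with a gripper value outside its range is refused whole. The fingers move at their own pace and stop on an object; "newtons" is the grip in N (left out, the last holds). Time passes only in rows, so rows that do not move let the fingers close. It gives the time, the measured TCP pose, the force and the opening at its end, in the units of the state.
- arm.get_state(): the state, without advancing time (a new reading comes with each control period).
- arm.snapshot(name): name is "scene" or "top" or "wrist"; returns a dict with "pixels" (384x512x3 uint8, red, green, blue), "fx", "fy", "cx", "cy" (pixels), "k1" (the pictures are not rectified: a ray, as slopes to the right and down, at radius r is drawn at 1 + k1 r^2 times it, then the intrinsics apply), "R" (3x3) and "t" (3): a world point X has camera coordinates R X + t; the wrist camera has in their place "tool_from_camera" (4x4, takes a point from camera to tool coordinates, whose origin is the TCP and whose axes are the flange's). Camera axes: x right, y down, z forward; pixel columns grow to the right and rows downward; lengths in m; the calibration is good to about 2 mm. A picture is of the moment at which its call begins: read the wrist's pose just before it. There is no depth.
- arm.close_job(): hands the job in, once; it reports no verdict.
The state is a dict: "time": time; "joint_pos": joint angles; "joint_velocities": joint speeds; "joint_efforts": joint torques, N m; "ee_pos": TCP position; "ee_rot": TCP orientation; "wrist_force": force on the tool from outside, world axes, zero at the start; "moment": the same for the moment, N m; "grip_width": finger opening in m.
Only numpy, scipy, OpenCV 4.12 (cv2) and the standard library are available. Lean on these libraries where they do the work, as an engineer would, in place of code of your own. Each camera call takes 0.05 s, during which the arm holds its last target. There are 200 camera calls.

## Working session

There is one attempt and no reset: what is moved stays moved. The work goes in short steps, Python scripts to look and compute and a tool call to move; the robot and the scene stay as the last step left them, time stands still between calls to the robot, and variables do not carry over. Pictures are saved under pics/ and viewed, on a budget of 10 in all, crops included, one or two more only if the job needs it, and the job is handed in when it is done.

Besides the shell and the picture viewer there is one more tool, called by a JSON object that holds its "api" and its "payload", one argument or row to a line. jog_arm: Moves the arm, as the interface text tells. Its arguments: {"type":"object","properties":{"rows":{"type":"array"},"newtons":{"type":"number"}},"required":["rows"]}

```bash
mkdir -p pics
cat > h.py <<'E'
import numpy as np, cv2
from cell import arm
def save(n,f):
    s=arm.snapshot(n); cv2.imwrite('pics/'+f,s['pixels'][:,:,::-1]); np.save('pics/'+f+'.npy',s,allow_pickle=True); return s
def load(f): return np.load('pics/'+f+'.npy',allow_pickle=True).item()
def ray(s,u,v):
    d=np.array([(u-s['cx'])/s['fx'],(v-s['cy'])/s['fy']]); x=d.copy()
    for _ in range(30): x=d/(1+s['k1']*(x@x))
    R=np.array(s['R']);t=np.array(s['t'])
    w=R.T@np.array([x[0],x[1],1]); return -R.T@t,w/np.linalg.norm(w)
def plane(s,u,v,z):
    o,w=ray(s,u,v); return o+w*(z-o[2])/w[2]
def tri(s1,p1,s2,p2):
    o1,a=ray(s1,*p1);o2,b=ray(s2,*p2)
    k=np.linalg.lstsq(np.c_[a,-b],o2-o1,rcond=None)[0]
    A=o1+k[0]*a;B=o2+k[1]*b
    return (A+B)/2,np.linalg.norm(A-B)
def proj(s,X):
    c=np.array(s['R'])@X+np.array(s['t']);x=c[:2]/c[2];x=x*(1+s['k1']*(x@x))
    return x*[s['fx'],s['fy']]+[s['cx'],s['cy']]
E
python3 - <<'E'
from h import *
a=save('scene','s1.png');b=save('top','t1.png')
for s in(a,b):print(s['fx'],s['k1'],-np.array(s['R']).T@np.array(s['t']))
print(arm.get_state())
cv2.imwrite('pics/st1.png',np.vstack([cv2.resize(x['pixels'][:,:,::-1],(400,300)) for x in(a,b)]))
E
```

```text
401.41633644189756 -0.037250643698349996 [ 1.02924782 -0.3791876   0.90654506]
433.51146632689625 -0.12305026743407879 [4.42194859e-01 8.56621574e-04 1.21302372e+00]
{'time': 0.1, 'joint_pos': array([-1.20889863,  0.32175746, -0.07009628,  1.45154258,  0.02262732,
        1.3707945 , -0.05689183]), 'joint_velocities': array([ 0.00171631,  0.00013282, -0.00018461, -0.00438662,  0.0011701 ,
       -0.0001767 ,  0.00071734]), 'joint_efforts': array([-5.00776696e-04, -4.94875145e+01, -3.84069588e-01, -3.15210736e+01,
        1.29357073e-02,  7.48979975e-03,  1.89113587e-05]), 'ee_pos': array([0.22142363, 0.61061871, 0.23033262]), 'ee_rot': array([-9.11596728e-05,  1.72997918e-01,  9.84921817e-01, -8.52586148e-04]), 'wrist_force': array([ 0.26487675, -0.01607729, -0.6957981 ]), 'moment': array([-0.03126364, -0.02096689,  0.04701311]), 'grip_width': 0.08530978972698587}
```

View pics/s1.png

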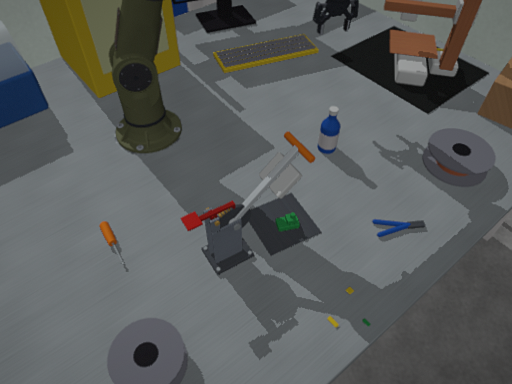

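View pics/t1.png

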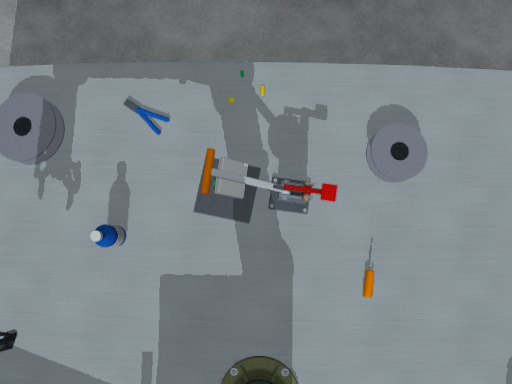

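The scene view shows the bar at about (299,147), the tab at (192,221) and the print at (288,222). In the top view the bar is at about (208,171), the tab at (329,192), and the spool, bottle and driver are well clear.

```bash
python3 - <<'E'
from h import *
a=load('s1.png');b=load('t1.png')
def blobs(s,kind):
    h=cv2.cvtColor(s['pixels'],cv2.COLOR_RGB2HSV);H,S,V=cv2.split(h)
    m={'red':((H<4)|(H>175))&(S>200)&(V>110),'or':(H>7)&(H<16)&(S>200)&(V>100)}[kind].astype(np.uint8)
    for c in cv2.findContours(m,0,1)[0]:
        if cv2.contourArea(c)>40: print(kind,cv2.contourArea(c),cv2.minAreaRect(c),cv2.boxPoints(cv2.minAreaRect(c)).round(1).tolist())
for s in(a,b):
    for k in('red','or'):blobs(s,k)
    print()
E
python3 - <<'E'
import sys;sys.path.insert(0,'.')
import os;os.chdir('.')
from h import *
a=load('s1.png')['pixels'][110:285,150:350,::-1];b=load('t1.png')['pixels'][130:230,180:350,::-1]
A=cv2.resize(a,None,fx=3,fy=3,interpolation=2)
cv2.imwrite('pics/c1.png',A)
E
```

```text
red 260.0 ((208.20001220703125, 212.40000915527344), (13.416407585144043, 52.77120590209961), 63.43495178222656) [[181.60000610351562, 218.1999969482422], [228.8000030517578, 194.60000610351562], [234.8000030517578, 206.60000610351562], [187.60000610351562, 230.1999969482422]]
or 155.0 ((107.60002136230469, 233.20004272460938), (24.149534225463867, 8.049844741821289), 63.43495178222656) [[98.5999984741211, 224.1999969482422], [105.80000305175781, 220.60000610351562], [116.5999984741211, 242.1999969482422], [109.4000015258789, 245.8000030517578]]
or 188.0 ((298.7500305175781, 146.75001525878906), (37.47665786743164, 5.656853675842285), 45.0) [[283.5, 135.5], [287.5, 131.5], [314.0, 158.0], [310.0, 162.0]]

red 320.5 ((309.66998291015625, 189.30996704101562), (51.760223388671875, 15.414929389953613), 8.130102157592773) [[283.0, 193.3000030517578], [285.1000061035156, 178.0], [336.3999938964844, 185.3000030517578], [334.20001220703125, 200.60000610351562]]
```

View pics/c1.png

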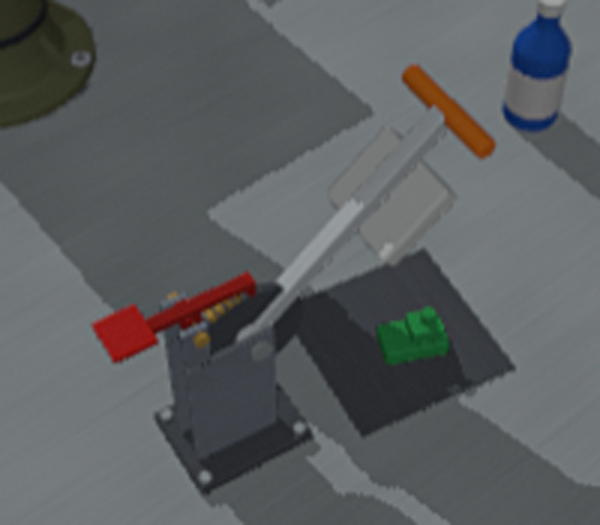

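The crop shows the tab's top face centred at about (192,221) and the bar running from about (287,134) to (313,161) in full-image pixels.

Run:
```python
from h import *
a=load('s1.png');b=load('t1.png')
def m(s,kind):
    H,S,V=cv2.split(cv2.cvtColor(s['pixels'],cv2.COLOR_RGB2HSV))
    return ({'red':((H<5)|(H>174))&(S>180)&(V>90),'or':(H>6)&(H<18)&(S>170)&(V>70)}[kind]).astype(np.uint8)
# tab: open away the narrow lever
P={}
for n,s in(('s',a),('t',b)):
    r=cv2.morphologyEx(m(s,'red'),cv2.MORPH_OPEN,np.ones((9,9) if n=='s' else (11,11),np.uint8)) 
    y,x=np.nonzero(r); P[n]=(x.mean(),y.mean()); print(n,'tab',P[n],len(x),x.min(),x.max(),y.min(),y.max())
    for c in cv2.findContours(m(s,'or'),0,1)[0]:
        if cv2.contourArea(c)>40: 
            (cx,cy),_,_=q=cv2.minAreaRect(c);print(q)
            if (n=='s' and cx>250)or(n=='t' and cx<260):
                p=cv2.boxPoints(q);e=[np.linalg.norm(p[i]-p[(i+1)%4]) for i in(0,1)]
                i=int(np.argmin(e)); P[n+'b']=[(p[i]+p[(i+1)%4])/2,(p[(i+2)%4]+p[(i+3)%4])/2,np.array([cx,cy])]
print(P)
print('tab planes',plane(a,*P['s'],.202),plane(b,*P['t'],.202),tri(a,P['s'],b,P['t']))
A,B=P['sb'],P['tb']
if np.sign(A[0][1]-A[1][1])!=0:
    # scene lower-right end = ? try both
    for o in((0,1),(1,0)): print([tri(a,A[i],b,B[j]) for i,j in zip((0,1),o)])
print('mid',tri(a,A[2],b,B[2]))
```

```text
s tab (np.float64(191.81564245810057), np.float64(220.9385474860335)) 179 185 199 215 227
((107.30000305175781, 233.1000213623047), (24.59674644470215, 8.497058868408203), 63.43495178222656)
((299.2500305175781, 146.75001525878906), (38.18376159667969, 6.363960266113281), 45.0)
t tab (np.float64(328.4682926829268), np.float64(191.9121951219512)) 205 322 335 185 199
((368.2655334472656, 283.51776123046875), (8.447914123535156, 26.940195083618164), 3.814074993133545)
((207.45947265625, 170.7432403564453), (8.055549621582031, 45.702919006347656), 9.462321281433105)
{'s': (np.float64(191.81564245810057), np.float64(220.9385474860335)), 'sb': [array([285.75003, 133.25002], dtype=float32), array([312.75003, 160.25002], dtype=float32), array([299.25003052, 146.75001526])], 't': (np.float64(328.4682926829268), np.float64(191.9121951219512)), 'tb': [array([211.21623, 148.2027 ], dtype=float32), array([203.70271, 193.28378], dtype=float32), array([207.45947266, 170.74324036])]}
tab planes [ 0.54812245 -0.15770048  0.202     ] [ 0.54658833 -0.15876897  0.202     ] (array([ 0.54709902, -0.15815646,  0.20120984]), np.float64(0.0017001956339874036))
[(array([0.60175847, 0.0818582 , 0.36395736]), np.float64(0.04402612168275222)), (array([0.55983521, 0.15661449, 0.19691801]), np.float64(0.057048810133047474))]
[(array([0.53170115, 0.12284929, 0.28724869]), np.float64(0.0005918060723316874)), (array([0.63165269, 0.11025108, 0.28539605]), np.float64(0.002374199537837205))]
mid (array([0.58186875, 0.11713761, 0.2847828 ]), np.float64(0.0018506647347024013))
```

Both views agree: tab centre (0.547, -0.158, 0.201), and bar centre (0.582, 0.117, 0.285), which puts the arm at about 0.72 rad. Their horizontal separation is 0.277 m, as expected, so stand x = (0.126, 0.992). I'll raise the tool and travel round with the fingers shut.

{"api": "jog_arm", "payload": {
  "rows": [
    [0, 0, -0.035, 0, 0, 0, 1],
    [0, 0, -0.035, 0, 0, 0, 1],
    [0, 0, -0.035, 0, 0, 0, 1],
    [0, 0, -0.035, 0, 0, 0, 1],
    [0, 0, -0.035, 0, 0, 0, 1],
    [-0.03, -0.016, 0, 0, 0, 0, 1],
    [-0.03, -0.016, 0, 0, 0, 0, 1],
    [-0.03, -0.016, 0, 0, 0, 0, 1],
    [-0.03, -0.016, 0, 0, 0, 0, 1],
    [-0.03, -0.016, 0, 0, 0, 0, 1],
    [-0.03, -0.016, 0, 0, 0, 0, 1],
    [-0.03, -0.016, 0, 0, 0, 0, 1]
  ]
}}

```text
time: 1.1
ee_pos: [0.3816, 0.4327, 0.406]
ee_rot: [-0.0, 0.173, 0.985, -0.0]
wrist_force: [0.2, 1.1, 0.2]
grip_width: 0.0002
```

{"api": "jog_arm", "payload": {
  "rows": [
    [-0.03, -0.016, 0, 0, 0, 0, 1],
    [-0.03, -0.016, 0, 0, 0, 0, 1],
    [-0.03, -0.016, 0, 0, 0, 0, 1],
    [-0.03, -0.016, 0, 0, 0, 0, 1],
    [-0.03, -0.016, 0, 0, 0, 0, 1],
    [-0.014, -0.03, 0, 0, 0, 0, 1],
    [-0.014, -0.03, 0, 0, 0, 0, 1],
    [-0.014, -0.03, 0, 0, 0, 0, 1],
    [-0.014, -0.03, 0, 0, 0, 0, 1],
    [-0.014, -0.03, 0, 0, 0, 0, 1],
    [-0.014, -0.03, 0, 0, 0, 0, 1],
    [-0.014, -0.03, 0, 0, 0, 0, 1]
  ]
}}

```text
time: 2.1
ee_pos: [0.5148, 0.0754, 0.406]
ee_rot: [-0.0, 0.173, 0.985, 0.0]
wrist_force: [0.0, 0.1, -0.1]
grip_width: -0.0
```

{"api": "jog_arm", "payload": {
  "rows": [
    [-0.014, -0.027, 0, 0, 0, 0, 1],
    [-0.014, -0.027, 0, 0, 0, 0, 1],
    [-0.014, -0.027, 0, 0, 0, 0, 1],
    [-0.014, -0.027, 0, 0, 0, 0, 1],
    [-0.014, -0.026, 0, 0, 0, 0, 1],
    [-0.014, -0.026, 0, 0, 0, 0, 1],
    [-0.013, -0.026, 0, 0, 0, 0, 1],
    [-0.013, -0.026, 0, 0, 0, 0, 1],
    [0, 0, 0.03, 0, 0, 0, 1],
    [0, 0, 0.03, 0, 0, 0, 1],
    [0, 0, 0.03, 0, 0, 0, 1],
    [0, 0, 0, 0, 0, 0, 1]
  ]
}}

```text
time: 3.1
ee_pos: [0.543, -0.1587, 0.3097]
ee_rot: [-0.006, 0.173, 0.985, 0.0]
wrist_force: [-0.5, 0.9, -1.9]
grip_width: -0.0001
```

{"api": "jog_arm", "payload": {
  "rows": [
    [0, 0, 0.03, 0, 0, 0, 1],
    [0, 0, 0.03, 0, 0, 0, 1],
    [0, 0, 0.02, 0, 0, 0, 1],
    [0, 0, 0, 0, 0, 0, 1],
    [0, 0, 0, 0, 0, 0, 1]
  ]
}}

```text
time: 3.52
ee_pos: [0.5465, -0.1595, 0.2371]
ee_rot: [-0.0, 0.173, 0.985, -0.0]
wrist_force: [-0.2, -0.7, 0.9]
grip_width: 0.0001
```

Run:
```python
from h import *
a=save('scene','s2.png')
cv2.imwrite('pics/c2.png',cv2.resize(a['pixels'][90:290,130:350,::-1],None,fx=3,fy=3,interpolation=2))
s=arm.get_state();print(s['ee_pos'],s['ee_rot'],s['wrist_force'])
```

```text
[ 0.54725324 -0.15989089  0.23827756] [ 1.04510780e-03  1.72872325e-01  9.84943686e-01 -4.53385189e-05] [-0.33896404 -0.88401726  0.67820076]
```

View pics/c2.png

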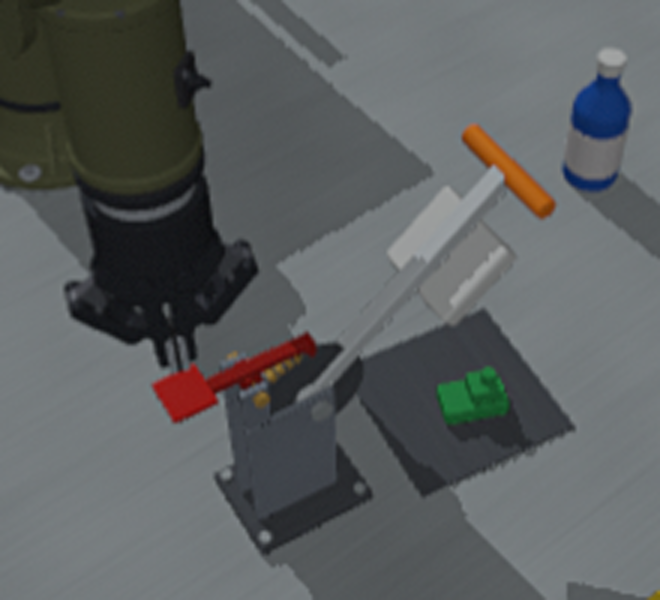

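The fingertips are at about crop (178,370), right above the tab with nothing in between. I'll press now in small steps.

{"api": "jog_arm", "payload": {
  "rows": [
    [0, 0, 0.016, 0, 0, 0, 1],
    [0, 0, 0.015, 0, 0, 0, 1],
    [0, 0, 0.003, 0, 0, 0, 1],
    [0, 0, 0.003, 0, 0, 0, 1],
    [0, 0, 0.003, 0, 0, 0, 1],
    [0, 0, 0.003, 0, 0, 0, 1],
    [0, 0, 0, 0, 0, 0, 1]
  ]
}}

```text
time: 4.15
ee_pos: [0.5467, -0.1619, 0.1953]
ee_rot: [0.001, 0.174, 0.985, -0.001]
wrist_force: [-1.5, -1.8, 3.7]
grip_width: 0.0005
```

{"api": "jog_arm", "payload": {
  "rows": [
    [0, 0, 0.003, 0, 0, 0, 1],
    [0, 0, 0.002, 0, 0, 0, 1],
    [0, 0, 0, 0, 0, 0, 1]
  ]
}}

```text
time: 4.4
ee_pos: [0.5471, -0.1625, 0.1903]
ee_rot: [0.002, 0.174, 0.985, -0.001]
wrist_force: [-1.6, -3.7, 3.8]
grip_width: -0.0001
```

{"api": "jog_arm", "payload": {
  "rows": [
    [0, 0, 0.002, 0, 0, 0, 1],
    [0, 0, 0.002, 0, 0, 0, 1],
    [0, 0, 0.002, 0, 0, 0, 1],
    [0, 0, 0, 0, 0, 0, 1]
  ]
}}

```text
time: 4.73
ee_pos: [0.5474, -0.1628, 0.1864]
ee_rot: [0.002, 0.174, 0.985, -0.001]
wrist_force: [-4.7, -4.2, 14.7]
grip_width: 0.0002
```

{"api": "jog_arm", "payload": {
  "rows": [
    [0, 0, 0.002, 0, 0, 0, 1],
    [0, 0, 0, 0, 0, 0, 1]
  ]
}}

```text
time: 4.9
ee_pos: [0.5476, -0.1629, 0.186]
ee_rot: [0.003, 0.174, 0.985, -0.001]
wrist_force: [-7.9, -3.2, 22.2]
grip_width: 0.0001
```

Stop reached: z is 0.186 (16 mm sunk) and the force has risen to 22 N. I'll retract straight up, then check the pawl.

{"api": "jog_arm", "payload": {
  "rows": [
    [0, 0, -0.008, 0, 0, 0, 1],
    [0, 0, -0.025, 0, 0, 0, 1],
    [0, 0, -0.035, 0, 0, 0, 1],
    [0, 0, -0.035, 0, 0, 0, 1],
    [0, 0, -0.035, 0, 0, 0, 1],
    [0, 0, -0.035, 0, 0, 0, 1],
    [0, 0, -0.02, 0, 0, 0, 1],
    [0, 0, 0, 0, 0, 0, 1]
  ]
}}

```text
time: 5.57
ee_pos: [0.5486, -0.1597, 0.3795]
ee_rot: [0.005, 0.173, 0.985, 0.001]
wrist_force: [1.0, -0.6, 0.2]
grip_width: 0.0
```

{"api": "jog_arm", "payload": {
  "rows": [
    [0.008, 0.0344, 0, 0, 0, 0, 1],
    [0.008, 0.0344, 0, 0, 0, 0, 1],
    [0.008, 0.0344, 0, 0, 0, 0, 1],
    [0.008, 0.0344, 0, 0, 0, 0, 1],
    [0.008, 0.0344, 0, 0, 0, 0, 1],
    [0.008, 0.0344, 0, 0, 0, 0, 1],
    [0.008, 0.0344, 0, 0, 0, 0, 1],
    [0.008, 0.0344, 0, 0, 0, 0, 1],
    [0, 0, 0.02, 0, 0, 0, 1],
    [0, 0, 0.02, 0, 0, 0, 1],
    [0, 0, 0, 0, 0, 0, 1],
    [0, 0, 0, 0, 0, 0, 1]
  ]
}}

```text
time: 6.57
ee_pos: [0.5792, 0.1212, 0.3323]
ee_rot: [-0.001, 0.173, 0.985, -0.0]
wrist_force: [0.1, -0.7, 0.4]
grip_width: -0.0002
```

Run:
```python
from h import *
a=save('scene','s3.png')
cv2.imwrite('pics/c3.png',cv2.resize(a['pixels'][90:290,130:350,::-1],None,fx=3,fy=3,interpolation=2))
s=arm.get_state();print(s['ee_pos'],s['ee_rot'],s['wrist_force'])
def m(s):
    H,S,V=cv2.split(cv2.cvtColor(s['pixels'],cv2.COLOR_RGB2HSV))
    return cv2.morphologyEx((((H<5)|(H>174))&(S>180)&(V>90)).astype(np.uint8),cv2.MORPH_OPEN,np.ones((9,9),np.uint8))
y,x=np.nonzero(m(a));print(x.mean(),y.mean(),len(x),proj(a,np.array([.547,-.158,.202])),proj(a,np.array([.547,-.158,.186])))
```

```text
[0.57991742 0.12081376 0.33372545] [-4.01162707e-05  1.73155253e-01  9.84894513e-01  2.33940066e-04] [ 0.63571286 -0.42397112  1.00031133]
191.3491124260355 225.9112426035503 169 [191.41526184 220.68090787] [192.2368298  224.97859547]
```

View pics/c3.png

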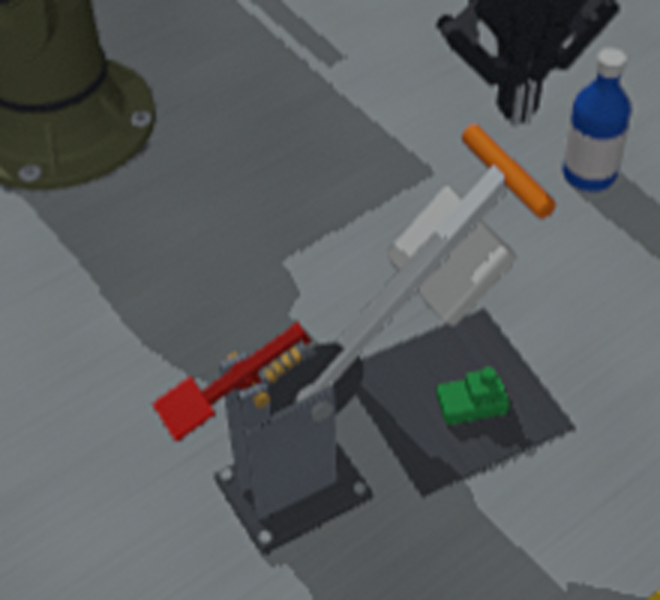

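The pawl stays pressed: the tab is at row 225.9, against 220.7 when engaged, and the nose is lifted off the teeth. The fingers are above the bar, so I'll push along its arc.

{"api": "jog_arm", "payload": {
  "rows": [
    [-0.001, -0.004, 0.018, 0, 0, 0, 1],
    [0, 0, 0.018, 0, 0, 0, 1],
    [0.002, 0.008, 0.011, 0, 0, 0, 1],
    [0.002, 0.008, 0.011, 0, 0, 0, 1],
    [0.0013, 0.006, 0.01, 0, 0, 0, 1],
    [0.0013, 0.006, 0.01, 0, 0, 0, 1]
  ]
}}

```text
time: 7.12
ee_pos: [0.5841, 0.1466, 0.2562]
ee_rot: [0.002, 0.173, 0.985, 0.001]
wrist_force: [1.3, -0.7, 3.9]
grip_width: -0.0001
```

{"api": "jog_arm", "payload": {
  "rows": [
    [0.001, 0.005, 0.0105, 0, 0, 0, 1],
    [0.001, 0.005, 0.0105, 0, 0, 0, 1],
    [0.001, 0.004, 0.011, 0, 0, 0, 1],
    [0.001, 0.004, 0.011, 0, 0, 0, 1]
  ]
}}

```text
time: 7.45
ee_pos: [0.5866, 0.1673, 0.2131]
ee_rot: [0.002, 0.172, 0.985, 0.003]
wrist_force: [2.7, 2.8, 5.3]
grip_width: -0.0
```

{"api": "jog_arm", "payload": {
  "rows": [
    [0.0005, 0.002, 0.0115, 0, 0, 0, 1],
    [0.0005, 0.002, 0.0115, 0, 0, 0, 1],
    [0, 0.001, 0.0115, 0, 0, 0, 1],
    [0, 0.001, 0.0115, 0, 0, 0, 1],
    [0, 0, 0.008, 0, 0, 0, 1],
    [0, 0, 0.006, 0, 0, 0, 1],
    [0, 0, 0, 0, 0, 0, 1]
  ]
}}

```text
time: 8.03
ee_pos: [0.5854, 0.1703, 0.1508]
ee_rot: [-0.001, 0.172, 0.985, -0.0]
wrist_force: [-0.1, 0.5, -0.1]
grip_width: -0.0001
```

{"api": "jog_arm", "payload": {
  "rows": [
    [0, 0, 0.003, 0, 0, 0, 1],
    [0, 0, 0.003, 0, 0, 0, 1],
    [0, 0, 0, 0, 0, 0, 1]
  ]
}}

```text
time: 8.28
ee_pos: [0.5859, 0.1695, 0.1459]
ee_rot: [-0.0, 0.173, 0.985, -0.0]
wrist_force: [0.7, 0.1, -0.0]
grip_width: -0.0001
```

Force is zero here, so either the bar ran ahead or the tip slipped off. I'll look before going on.

Run:
```python
from h import *
a=save('scene','s4.png');b=save('top','t4.png')
cv2.imwrite('pics/c4.png',np.hstack([cv2.resize(x,(390,400),interpolation=2) for x in (a['pixels'][120:280,200:356,::-1],b['pixels'][130:230,180:277,::-1])]))
```

```text
(no output)
```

View pics/c4.png

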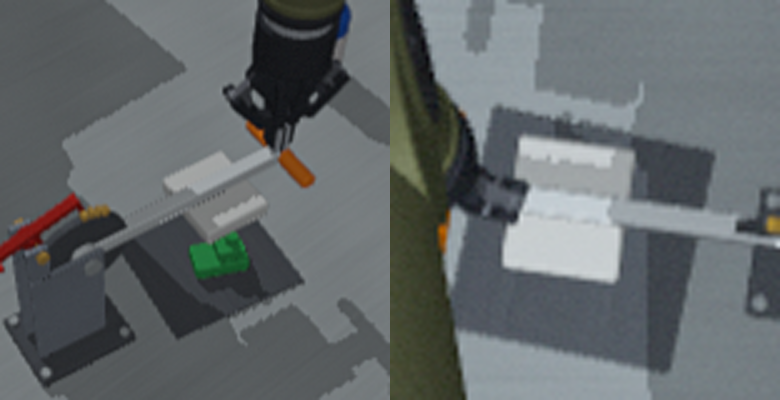

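Run:
```python
from h import *
a=load('s4.png')
H,S,V=cv2.split(cv2.cvtColor(a['pixels'],cv2.COLOR_RGB2HSV))
m=((H>6)&(H<18)&(S>170)&(V>70)).astype(np.uint8)
for c in cv2.findContours(m,0,1)[0]:
    if cv2.contourArea(c)>10: print(cv2.contourArea(c),cv2.boundingRect(c))
ex=np.array([.126,.992,0]);ey=np.array([-.992,.126,0]);O=np.array([.5597,-.059,.13])
for th in(.2,.1,.05,0):
    C=O+.235*(np.cos(th)*ex+np.array([0,0,np.sin(th)]))
    print(th,C.round(3),proj(a,C+.05*ey).round(1),proj(a,C-.05*ey).round(1))
```

```text
168.0 (100, 222, 16, 24)
76.0 (312, 180, 14, 15)
19.0 (299, 169, 8, 9)
0.2 [0.589 0.169 0.177] [300.3 158.8] [324.5 183.8]
0.1 [0.589 0.173 0.153] [300.5 164.6] [324.3 189.5]
0.05 [0.589 0.174 0.142] [300.4 167.6] [323.9 192.4]
0 [0.589 0.174 0.13 ] [300.1 170.6] [323.4 195.3]
```

The bar is still under the tip, at about 0 to 0.05 rad, so nothing slipped and it just ran slightly ahead. I'll press on to the stop.

{"api": "jog_arm", "payload": {
  "rows": [
    [0.001, 0.004, 0.002, 0, 0, 0, 1],
    [0, 0, 0.002, 0, 0, 0, 1],
    [0, 0, 0.002, 0, 0, 0, 1],
    [0, 0, 0, 0, 0, 0, 1]
  ]
}}

```text
time: 8.72
ee_pos: [0.5873, 0.173, 0.1402]
ee_rot: [0.001, 0.173, 0.985, -0.0]
wrist_force: [0.9, -0.9, 1.7]
grip_width: -0.0001
```

{"api": "jog_arm", "payload": {
  "rows": [
    [0, 0, 0.002, 0, 0, 0, 1],
    [0, 0, 0.001, 0, 0, 0, 1],
    [0, 0, 0, 0, 0, 0, 1]
  ]
}}

```text
time: 8.97
ee_pos: [0.5873, 0.1731, 0.1388]
ee_rot: [0.001, 0.173, 0.985, 0.0]
wrist_force: [-0.9, -3.2, 9.2]
grip_width: -0.0001
```

Contact is at z 0.139 and the force is rising. I'll press a bit more to confirm the stop.

{"api": "jog_arm", "payload": {
  "rows": [
    [0, 0, 0.002, 0, 0, 0, 1],
    [0, 0, 0.001, 0, 0, 0, 1],
    [0, 0, 0, 0, 0, 0, 1],
    [0, 0, 0, 0, 0, 0, 1]
  ]
}}

```text
time: 9.3
ee_pos: [0.5875, 0.1732, 0.1385]
ee_rot: [0.001, 0.173, 0.985, 0.001]
wrist_force: [-6.2, -4.6, 21.2]
grip_width: -0.0004
```

That is a firm stop at level: bar top at 0.1385, expected 0.139. I'll draw back straight up, then aside.

{"api": "jog_arm", "payload": {
  "rows": [
    [0, 0, -0.006, 0, 0, 0, 1],
    [0, 0, -0.02, 0, 0, 0, 1],
    [0, 0, -0.035, 0, 0, 0, 1],
    [0, 0, -0.035, 0, 0, 0, 1],
    [0, 0, -0.035, 0, 0, 0, 1],
    [0, 0, -0.035, 0, 0, 0, 1],
    [0, 0, -0.035, 0, 0, 0, 1],
    [0.02, 0.02, -0.01, 0, 0, 0, 1],
    [0.025, 0.025, 0, 0, 0, 0, 1],
    [0.025, 0.025, 0, 0, 0, 0, 1],
    [0.025, 0.025, 0, 0, 0, 0, 1],
    [0.02, 0.02, 0, 0, 0, 0, 1]
  ]
}}

```text
time: 10.3
ee_pos: [0.5153, 0.3246, 0.3445]
ee_rot: [-0.001, 0.171, 0.985, 0.001]
wrist_force: [-0.3, 0.0, -0.2]
grip_width: -0.0
```

{"api": "jog_arm", "payload": {
  "rows": [
    [0.025, 0.025, 0, 0, 0, 0, 1],
    [0.025, 0.025, 0, 0, 0, 0, 1],
    [0.01, 0.01, 0, 0, 0, 0, 1],
    [0, 0, 0, 0, 0, 0, 1],
    [0, 0, 0, 0, 0, 0, 1],
    [0, 0, 0, 0, 0, 0, 1]
  ]
}}

```text
time: 10.8
ee_pos: [0.4827, 0.3964, 0.3449]
ee_rot: [0.0, 0.174, 0.985, -0.001]
wrist_force: [0.3, -0.5, -0.0]
grip_width: -0.0
```

Run:
```python
from h import *
a=save('scene','s5.png');b=save('top','t5.png')
s=arm.get_state();print(s['ee_pos'],s['wrist_force'])
H,S,V=cv2.split(cv2.cvtColor(a['pixels'],cv2.COLOR_RGB2HSV))
for n,m in(('or',(H>6)&(H<18)&(S>170)&(V>70)),('red',((H<5)|(H>174))&(S>180)&(V>90))):
  for c in cv2.findContours(m.astype(np.uint8),0,1)[0]:
    if cv2.contourArea(c)>20:print(n,cv2.minAreaRect(c),cv2.boundingRect(c))
r=cv2.morphologyEx((((H<5)|(H>174))&(S>180)&(V>90)).astype(np.uint8),cv2.MORPH_OPEN,np.ones((9,9),np.uint8));y,x=np.nonzero(r);print('tab',x.mean(),y.mean())
def green(s):
    H,S,V=cv2.split(cv2.cvtColor(s['pixels'],cv2.COLOR_RGB2HSV));y,x=np.nonzero((H>45)&(H<75)&(S>150));k=(x>260)&(x<320)&(y<260);return x[k].mean(),y[k].mean(),k.sum()
print(green(load('s1.png')),green(a))
cv2.imwrite('pics/c5.png',np.vstack([a['pixels'][90:384,80:480,::-1],b['pixels'][60:310,80:480,::-1]]))
```

```text
[0.483126   0.39588716 0.34537862] [ 0.04314202 -0.30673688  0.42622949]
or ((107.30000305175781, 233.1000213623047), (24.59674644470215, 8.497058868408203), 63.43495178222656) (100, 222, 16, 24)
or ((311.2500305175781, 182.25001525878906), (34.64822769165039, 5.656853675842285), 45.0) (299, 169, 26, 27)
red ((206.91888427734375, 214.48648071289062), (14.182211875915527, 55.10137939453125), 54.46232223510742) (182, 198, 49, 39)
tab 191.3491124260355 225.9112426035503
(np.float64(287.3980263157895), np.float64(222.0296052631579), np.int64(304)) (np.float64(287.3636363636364), np.float64(222.64), np.int64(275))
```

View pics/c5.png

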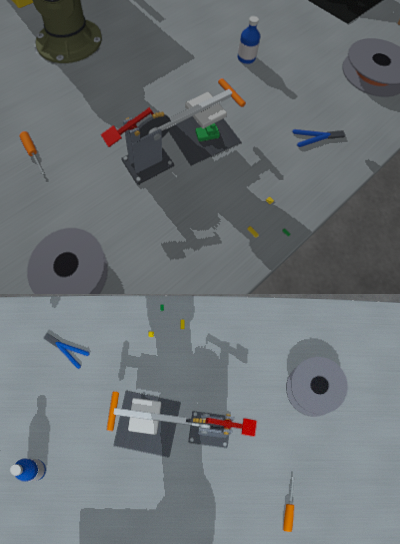

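The arm is level, with the bar centre at (311,182) against about (312,183) predicted for 0 rad. The tab is still pressed at row 225.9, and the print, bottle, driver and spools haven't moved.

```bash
python3 -c "
from cell import arm
print(arm.close_job())"
```

```text
the job is handed in; nothing more can be done
None
```

The lamp is lowered and the job is handed in, with about 11 s on the robot's clock. I pressed the pawl tab down first, then pushed the lamp arm by its orange bar to the lower stop. After that I drew the gripper back well clear of everything.

- **Pawl:** the tab sank 16 mm and met its stop at 22 N. The final picture shows it still fully pressed, with the tab at row 225.9 against 220.9 when engaged.
- **Lamp arm:** the TCP, resting on the bar, stopped at z 0.1385 m (0.139 m expected) with the force rising to 21 N. The final scene view puts the bar centre within about 1 px of where a level arm should be.
- **Other objects:** by mask, the print is within 1 px of its start, partly hidden by the lamp head, and the driver is unchanged. By eye, the bottle and spools are unmoved too.

One reading disagreed partway. Near the bottom of the push the force dropped to zero because the bar ran slightly ahead of the fingertip. A picture showed the tip was still over the bar, so I re-centred it by 4 mm and finished the push. No checks failed.

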